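# Set out the doming punches in order of use

## Task

Get the bench ready for doming: stand the four steel doming punches upright in the pockets of the wooden tray, one to a pocket, in order of size, with the largest in the pocket next to the dapping block and the smallest in the pocket farthest from it. Leave the jar, the spoon and the enamelled tile that are among them where they are.

Things in the scene. Friction and masses are not known exactly. Their poses are not given: they have to be found in the camera images.
- punch_a_mid (a point): the largest of four steel doming punches, standing upright on its flat foot: a round blackened shank 32 mm in diameter that flares to a polished head 41 mm in diameter with a hemispherical top; 75 mm tall in all. The head has a straight round band from 42.5 to 54.5 mm above the foot, good to grip. The point is on its axis half-way up, 37.5 mm above the foot; z runs up the axis. Same height as the other punches, only the thickness differs (heads 41, 33, 26 and 20 mm)
- punch_b_mid (a point): the second largest of four steel doming punches, standing upright on its flat foot: a round blackened shank 26 mm in diameter that flares to a polished head 33 mm in diameter with a hemispherical top; 75 mm tall in all. The head has a straight round band from 46.5 to 58.5 mm above the foot, good to grip. The point is on its axis half-way up, 37.5 mm above the foot; z runs up the axis. Same height as the other punches, only the thickness differs (heads 41, 33, 26 and 20 mm)
- punch_c_mid (a point): the second smallest of four steel doming punches, standing upright on its flat foot: a round blackened shank 21 mm in diameter that flares to a polished head 26 mm in diameter with a hemispherical top; 75 mm tall in all. The head has a straight round band from 50 to 62 mm above the foot, good to grip. The point is on its axis half-way up, 37.5 mm above the foot; z runs up the axis. Same height as the other punches, only the thickness differs (heads 41, 33, 26 and 20 mm)
- punch_d_mid (a point): the smallest of four steel doming punches, standing upright on its flat foot: a round blackened shank 17 mm in diameter that flares to a polished head 20 mm in diameter with a hemispherical top; 75 mm tall in all. The head has a straight round band from 53 to 65 mm above the foot, good to grip. The point is on its axis half-way up, 37.5 mm above the foot; z runs up the axis. Same height as the other punches, only the thickness differs (heads 41, 33, 26 and 20 mm)
- tray: the punch tray, fixed to the bench: a low beech tray 66 mm (x) by 240 mm (y) with a single row of four equal square felt-floored pockets along its y axis. Origin: centre of its underside on the bench. Pocket centres lie at x = 0 and y = -87, -29, +29 and +87 mm in its frame; each pocket is 54 by 54 mm inside, its floor 5 mm above the bench, its walls 13 mm above the bench (8 mm deep), outer walls 6 mm and dividers 4 mm thick. z is up
- dapping_block: the dapping block, fixed to the bench just beyond one end of the tray (the +y or the -y end, it changes): a 64 mm steel cube with round cups in its faces, one 45 mm cup on top, on a dark wooden base 90 by 90 by 12 mm; 76 mm tall in all. Origin: centre of the base's underside. A low flat steel bench block, 85 mm square and 33 mm high, is at the tray's other end
- jar_mid (a point): bystander: a lidded glass jar 50 mm in diameter and 60 mm tall, standing among the punches; the point is at its centre, 30 mm up
- spoon: bystander: a silver teaspoon 130 mm long lying flat among the punches along its own x axis, bowl (30 mm wide) towards +x, up to 14 mm high; origin under its middle on the bench
- tile: bystander: a white enamelled tile 48 by 48 mm, 4 mm thick, with a thin line-drawn star, lying flat among the punches; origin at the centre of its underside
Things that resemble listed ones, but are neither listed nor needed, are in the scene too. Leave any purple or yellow look-alike of the part that bears punch_d_mid alone. Leave any turquoise look-alike of the tray alone.

How it is judged (in metres and radians):
At the end, for the whole second after the job is handed in: Each punch stands upright (within 0.08 rad) on the floor of its own pocket, its axis within 21 mm of the pocket's centre along and across the tray, sizes falling from the largest next to the dapping block to the smallest farthest from it; all released and at rest (((y of dapping_block in the frame of tray above 0 m and y of punch_a_mid in the frame of tray between 0.066 and 0.108 m and y of punch_b_mid in the frame of tray between 0.008 and 0.05 m and y of punch_c_mid in the frame of tray between -0.05 and -0.008 m and y of punch_d_mid in the frame of tray between -0.108 and -0.066 m) or (y of dapping_block in the frame of tray below 0 m and y of punch_a_mid in the frame of tray between -0.108 and -0.066 m and y of punch_b_mid in the frame of tray between -0.05 and -0.008 m and y of punch_c_mid in the frame of tray between 0.008 and 0.05 m and y of punch_d_mid in the frame of tray between 0.066 and 0.108 m)) and x of punch_a_mid in the frame of tray between -0.021 and 0.021 m and z of punch_a_mid in the frame of tray between 0.0385 and 0.0465 m and angle between each of punch_a_mid, punch_b_mid, punch_c_mid, punch_d_mid's own z axis and vertical below 0.08 rad and linear speed of each of punch_a, punch_b, punch_c, punch_d below 0.02 m/s and x of punch_b_mid in the frame of tray between -0.021 and 0.021 m and z of punch_b_mid in the frame of tray between 0.0385 and 0.0465 m and x of punch_c_mid in the frame of tray between -0.021 and 0.021 m and z of punch_c_mid in the frame of tray between 0.0385 and 0.0465 m and x of punch_d_mid in the frame of tray between -0.021 and 0.021 m and z of punch_d_mid in the frame of tray between 0.0385 and 0.0465 m); the robot touches nothing.
It fails at once if the jar is shifted by more than 25 mm (distance of jar_mid from where it was at the start of the episode above 0.025 m).
It fails at once if the spoon is shifted by more than 25 mm (distance of spoon from where it was at the start of the episode above 0.025 m).
It fails at once if the enamelled tile is shifted by more than 25 mm (distance of tile from where it was at the start of the episode above 0.025 m).
It also fails if it takes over 93 s, if anything falls off the work surface, if the arm or the gripper's body presses on something with over 40 N, if the wrist force passes 120 N, or if a joint passes its speed limit or range.

## Robot

A 7-joint arm with a two-finger parallel gripper is mounted at the origin on the work surface. World frame = base frame: x ahead of the robot, y to its left, z up, the work surface at z = 0. Lengths are in mm, angles in rad, forces in N, time in s.
With the tool pointing down it reaches from about 425 to 950 mm from the base axis. Payload 4.7 kg.
Tool frame: the origin (TCP) lies at the centre of the arm's flange, where the gripper is bolted on; the fingertips stand 173 mm ahead of it and the grasp point (between the pads) lies 155 mm ahead of it; z points along the fingers, y is the line along which they close (so a half turn about z gives the same grasp; the last joint's range is limited). The gripper opens to 85 mm and grips with 20 to 120 N. Pads are 22 mm wide; open, the fingers measure 114 mm over their backs; the gripper's body (76 mm by 85 mm) begins 54 mm behind the grasp point. The pads swing forward as they close: fully open they stand 13 mm farther back than shut.
Start: joints at [-1.35, 0.469, -0.049, 1.532, 0.024, 1.141, -0.082], TCP at [166.828, 654.064, 404.735] pointing down, gripper open.
Joint ranges: [-2.59, 2.59], [-0.33, 1.99], [-1.39, 1.29], [0.1, 2.45], [-1.04, 4.18], [0.21, 1.99], [-2.66, 2.66]. Speed limits (rad/s): [2.57, 2.57, 3.14, 3.14, 3.14, 3.14, 3.14].

## Interface

Orientations are given as a unit quaternion [w, x, y, z].
In Python, from workcell import ctrl gives the robot as it stands. Calls block until the motion is done:
- ctrl.move_pose(position, orientation): joint-space move of the TCP to a pose.
- ctrl.servo_line(position, orientation=None, velocity=150, f_stop=None): straight line of the TCP; orientation=None keeps the orientation; velocity is the mean speed in mm/s. With f_stop (N) it stops when the force on the tool has changed by that much, and returns True; else False.
- ctrl.move_joints(angles): joint-space move.
- ctrl.open_gripper() and ctrl.gripper_close(): open the fingers fully, or close them until they stop; the grip force is fixed at half the most.
- ctrl.pause(seconds).
- ctrl.ik(position, orientation): joint angles nearest the present ones, or None.
- ctrl.read_state(): the state.
- ctrl.read_camera(name): name is "scene" or "top" or "wrist"; returns the picture (384x512x3 uint8, red, green, blue); there is no depth.
- ctrl.camera_params(name): a dict with "intrinsics" (3x3 intrinsics, pixels), "k1" (the pictures are not rectified: a ray, as slopes to the right and down, at radius r is drawn at 1 + k1 r^2 times it, then the intrinsics apply), "rvec" (rotation vector, rad) and "tvec" (3), from world to camera coordinates, as OpenCV has them. Camera axes: x right, y down, z forward; pixel columns grow to the right and rows downward; lengths in mm; the calibration is good to about 2 mm. A picture is of the moment at which its call begins: read the wrist's pose just before it. camera_params takes no time and is no camera call; for the wrist camera it gives the pose at the moment of the call.
A pose or a line that the arm cannot do raises ctrl.PlanningError and nothing moves.
- ctrl.hand_in(): hands the job in; it is judged then, once.
The state is a dict: "t": time; "qpos": joint angles; "qd": joint speeds; "tau": joint torques, N m; "tcp_pos": TCP position; "ee_rot": TCP orientation; "wrist_force": force on the tool from outside, world axes, zero at the start; "ft_torque": the same for the moment, N m; "finger_gap": finger opening in mm; "grip_force": force on a finger pad.
Only numpy, scipy, OpenCV 4.12 (cv2) and the standard library are available. Lean on these libraries where they do the work, as an engineer would, in place of code of your own. Each camera call takes 0.05 s, during which the arm holds its last target. There are 200 camera calls.

## Working session

There is one attempt and no reset: what is moved stays moved. The work goes in short steps, each a Python script; the robot and the scene stay as the last script left them, time stands still between calls to the robot, and variables do not carry over. Pictures are saved under pics/ and viewed, at most 14 in all, crops included, and the job is handed in when it is done.

```bash
mkdir -p pics; ls; python3 - <<'E'
from workcell import ctrl
import cv2
for n in("top","scene"):
    cv2.imwrite(f"pics/{n}0.png",cv2.resize(ctrl.read_camera(n)[:,:,::-1],(800,600),interpolation=cv2.INTER_CUBIC))
    print(n,ctrl.camera_params(n))
s=ctrl.read_state();print(s['t'],s['ee_rot'],s['finger_gap'],s['tcp_pos'])
E
```

```text
pics
top {'intrinsics': array([[417.2229658 ,   0.        , 254.40251234],
       [  0.        , 417.2229658 , 191.77276431],
       [  0.        ,   0.        ,   1.        ]]), 'k1': -0.04248817898366662, 'rvec': array([ 2.12992285, -2.1355314 ,  0.1713318 ]), 'tvec': array([ 14.82346474, 470.71607484, 996.57609104])}
scene {'intrinsics': array([[376.39100692,   0.        , 256.17928427],
       [  0.        , 376.39100692, 197.54080881],
       [  0.        ,   0.        ,   1.        ]]), 'k1': -0.09717573825344845, 'rvec': array([ 2.07383303,  0.92484408, -0.42439867]), 'tvec': array([-338.77142834, -180.88289246, 1127.80928523])}
0.1 [-6.44497168e-05  1.24545214e-01  9.92213533e-01 -8.89013748e-04] 85.22422933485224 [166.77448026 653.8424808  403.75783522]
```

View pics/top0.png

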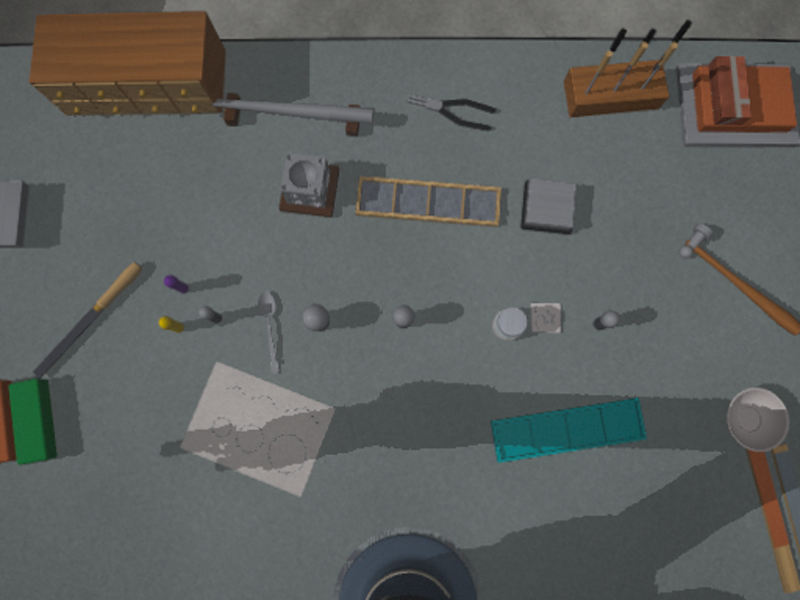

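View pics/scene0.png

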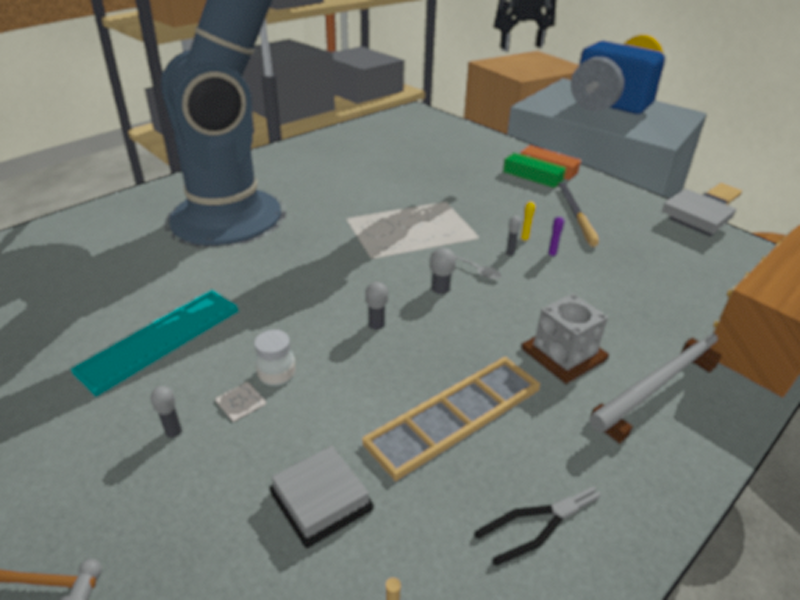

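Candidates for the punches in the top view at 800x600:
- Steel punches: (316,317), (403,316), (610,319) and (208,313).
- Look-alikes to leave: purple (172,283) and yellow (168,323).
- Round distractors: jar (511,322), dapping block cup (304,172), hammer (700,240).
- Tray: beech (428,201) is the right one, turquoise (567,430) is not.

The dapping block (308,183) is at the tray's left end. Next I measure positions.

```bash
cat > h.py <<'E'
import numpy as np,cv2
from workcell import ctrl
def bp(n,uv,z):
    p=ctrl.camera_params(n);K=p["intrinsics"];R=cv2.Rodrigues(p["rvec"])[0]
    d=np.array([p["k1"],0,0,0,0.])
    x=cv2.undistortPoints(np.array(uv,float).reshape(1,1,2),K,d).ravel()
    c=-R.T@p["tvec"];r=R.T@np.array([x[0],x[1],1]);return c+r*(z-c[2])/r[2]
def proj(n,P):
    p=ctrl.camera_params(n)
    return cv2.projectPoints(np.array(P,float).reshape(-1,1,3),p["rvec"],p["tvec"],p["intrinsics"],np.array([p["k1"],0,0,0,0.]))[0].reshape(-1,2)
E
python3 - <<'E'
from h import *
im=ctrl.read_camera("top");S=4
big=cv2.resize(im,None,fx=S,fy=S,interpolation=cv2.INTER_CUBIC)[:,:,::-1].copy()
g=cv2.GaussianBlur(cv2.cvtColor(big,cv2.COLOR_BGR2GRAY),(0,0),2)
seeds=dict(a=(316,317,41),b=(403,316,33),c=(610,319,26),d=(208,313,20))
crops=[]
for k,(u,v,D) in seeds.items():
    u,v=int(u*.64*S),int(v*.64*S);w=80
    sub=g[v-w:v+w,u-w:u+w];z=75-D/2;r=D/2*417/(997-z)*S
    c=cv2.HoughCircles(sub,cv2.HOUGH_GRADIENT_ALT if 0 else cv2.HOUGH_GRADIENT,1,200,param1=60,param2=8,minRadius=int(r*.6),maxRadius=int(r*1.7))
    x,y,rr=c[0,0]; X,Y=(x+u-w+.5)/S-.5,(y+v-w+.5)/S-.5
    print(k,(X,Y),"exp r",r,"got",rr,bp("top",(X,Y),z).round(1))
    cv2.circle(big,(int(x+u-w),int(y+v-w)),int(rr),(0,0,255),1)
    crops.append(cv2.resize(big[v-w:v+w,u-w:u+w],(390,290)) if 0 else cv2.resize(big[v-w:v+w,u-w:u+w],(290,290)))
t=big[int(165*.64*S):int(235*.64*S),int(270*.64*S):int(580*.64*S)]
hsv=cv2.cvtColor(big[:,:,:],cv2.COLOR_BGR2HSV);m=cv2.inRange(hsv,(10,90,90),(25,255,255))
M=np.zeros_like(m);a,b,c,d=[int(q*.64*S) for q in(165,240,342,515)];M[a:b,c:d]=m[a:b,c:d]
pts=cv2.findNonZero(M);box=cv2.boxPoints(cv2.minAreaRect(pts));cv2.polylines(big,[box.astype(int)],True,(0,0,255),1)
B=np.array([bp("top",(p+.5)/S-.5,13) for p in box]);print(B.round(1),"centre",B.mean(0).round(1),[np.linalg.norm(B[i]-B[i-1]).round(1) for i in range(4)])
for uv in((305,173),(550,200)):print(bp("top",np.array(uv)*.64,76).round(1))
out=np.vstack([np.hstack(crops[:2]+crops[2:])[:, ::1]]);out=cv2.resize(out,(800,200))
t=cv2.resize(t,(800,180));cv2.imwrite("pics/crop1.png",np.vstack([out,t]))
E
```

```text
a (np.float32(201.25), np.float32(203.5)) exp r 36.280106100795756 got 37.7 [439.6 143.1  54.5]
b (np.float32(258.0), np.float32(205.25)) exp r 29.325519445924346 got 18.2 [434.4   4.8  58.5]
c (np.float32(383.75), np.float32(206.5)) exp r 23.19144385026738 got 16.8 [ 429.9 -299.3   62. ]
d (np.float32(117.25), np.float32(184.0)) exp r 17.896995708154506 got 13.2 [486.7 348.4  65. ]
[[ 620.1   83.8   13. ]
 [ 687.5   79.3   13. ]
 [ 666.6 -160.1   13. ]
 [ 599.7 -152.9   13. ]] centre [643.5 -37.5  13. ] [np.float64(237.6), np.float64(67.5), np.float64(240.2), np.float64(67.3)]
[668.9 159.8  76. ]
[ 622.9 -227.1   76. ]
```

View pics/crop1.png

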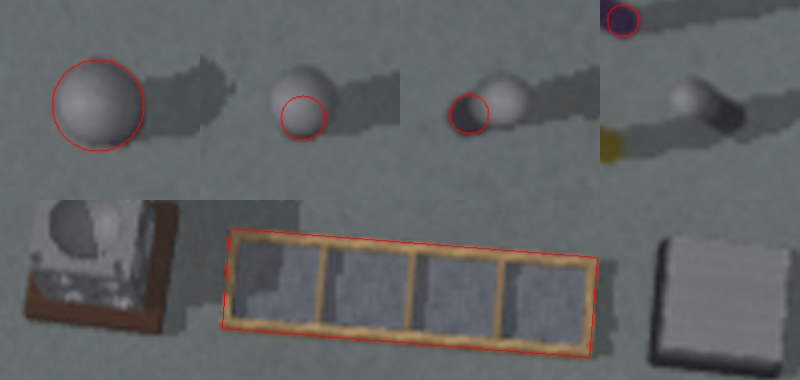

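The crop confirms the four steel heads in falling size as a, b, c, d, and the beech tray outline fits well. The Hough circle is good only for a. The others I read off the crop: b (103,99), c (101,101), d (90,96). I cross-check those by projecting into the scene view, and check IK.

```bash
cat >> h.py <<'E'
def pos(u,v,cx,cy,z):
    S=4;u,v=int(u*.64*S),int(v*.64*S);return bp("top",((u-80+cx/1.25+.5)/S-.5,(v-80+cy/1.25+.5)/S-.5),z)
P=dict(a=pos(316,317,98,105,54.5),b=pos(403,316,103,99,58.5),c=pos(610,319,101,101,62),d=pos(208,313,90,96,65))
G=dict(a=48.5,b=52.5,c=56,d=59)
C=np.array([643.5,-37.5]);U=np.array([.0869,.9962])
T={k:C+U*o for k,o in zip("abcd",(87,29,-29,-87))}
f=np.radians(42.5);Q=np.array([0,np.cos(f),np.sin(f),0])
E
python3 - <<'E'
from h import *
im=cv2.resize(ctrl.read_camera("scene")[:,:,::-1],(1024,768),interpolation=cv2.INTER_CUBIC)
for k in "abcd":
    print(k,P[k].round(1),T[k].round(1))
    for q in (Q,np.array([0,-Q[2],Q[1],0])): 
        for X in(P[k],T[k]):
            for z in (G[k]+155,G[k]+255):
                j=ctrl.ik([X[0],X[1],z],q);print(None if j is None else np.round(j,2))
    x,y=P[k][:2]
    for z in(0,75):
        a=proj("scene",[[x,y,z]])[0];cv2.circle(im,(int(a[0]*2+.5),int(a[1]*2+.5)),3,(0,0,255),-1)
for k in T:
    a=proj("scene",[[*T[k],5]])[0];cv2.circle(im,(int(a[0]*2+.5),int(a[1]*2+.5)),3,(0,0,255),-1)
cv2.imwrite("pics/s1.png",im[230:630,150:750])
E
```

```text
a [439.9 143.2  54.5] [651.1  49.2]
[-0.69  0.45  0.35  2.21 -0.3   0.53 -0.2 ]
[-0.79  0.27  0.46  2.15 -0.17  0.76 -0.31]
[-0.5   0.71  0.52  1.77 -0.47  0.79  0.17]
[-0.54  0.58  0.58  1.71 -0.38  0.96  0.1 ]
[-0.26  0.44 -0.18  2.19  0.15  0.53  2.5 ]
[-0.35  0.26 -0.06  2.12  0.02  0.76  2.62]
[ 0.58  1.02 -1.19  1.7   1.03  1.18  2.15]
[ 0.58  0.85 -1.18  1.64  0.83  1.23  2.27]
b [443.7   4.9  58.5] [646.   -8.6]
[-0.6   0.46  0.62  2.26 -0.52  0.55  0.33]
[-0.7   0.25  0.69  2.19 -0.23  0.77  0.06]
[-0.41  0.69  0.52  1.79 -0.47  0.79  0.26]
[-0.47  0.57  0.6   1.73 -0.38  0.96  0.19]
[ 0.79  0.74 -1.18  2.19  0.94  0.88  2.06]
[ 0.84  0.46 -1.17  2.12  0.55  0.91  2.41]
[ 0.67  1.01 -1.19  1.72  1.02  1.17  2.24]
[ 0.68  0.84 -1.18  1.66  0.82  1.22  2.36]
c [ 436.3 -315.    62. ] [641.  -66.4]
[-0.11  0.69  0.91  2.06 -0.79  0.79  1.2 ]
[-0.26  0.58  1.12  2.   -0.64  0.97  1.1 ]
[-0.33  0.69  0.53  1.79 -0.46  0.79  0.35]
[-0.41  0.58  0.65  1.73 -0.41  0.97  0.31]
[-0.21  0.81  1.11  2.06 -0.96  0.91 -1.78]
[-0.26  0.58  1.12  2.   -0.64  0.97 -2.04]
[-0.65  0.95  1.1   1.81 -0.98  1.06 -2.38]
[-0.66  0.77  1.11  1.75 -0.76  1.13 -2.53]
d [449.4 313.7  65. ] [ 635.9 -124.2]
[-0.93  0.52  0.32  2.01 -0.27  0.64 -0.53]
[-0.98  0.38  0.37  1.95 -0.18  0.85 -0.6 ]
[-0.3   0.71  0.63  1.78 -0.55  0.83  0.51]
[-0.43  0.64  0.83  1.73 -0.54  1.02  0.51]
[-0.46  0.53 -0.29  1.99  0.23  0.66  2.16]
[-0.48  0.38 -0.26  1.92  0.12  0.86  2.25]
[-0.55  0.94  1.1   1.8  -0.97  1.06 -2.3 ]
[-0.57  0.77  1.11  1.73 -0.76  1.13 -2.45]
```

View pics/s1.png

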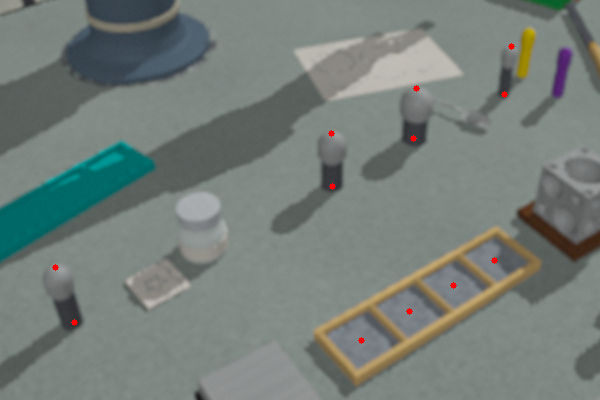

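The projected points fall on the punches and pockets to within about 3 mm. I start with punch d.

```bash
cat >> h.py <<'E'
ZC=310
def pick(k,place=True):
    x,y=P[k][:2];s=ctrl.read_state
    ctrl.move_pose([x,y,ZC],Q)
    ctrl.servo_line([x,y,G[k]+155],velocity=110)
    ctrl.gripper_close();g=s();print(k,"gap",g["finger_gap"],"grip",g["grip_force"],"t",g["t"])
    ctrl.servo_line([x,y,ZC],velocity=120)
    print("lifted gap",s()["finger_gap"])
def place(k):
    x,y=T[k];s=ctrl.read_state
    ctrl.servo_line([x,y,ZC],Q,velocity=220)
    z=G[k]+160
    ctrl.servo_line([x,y,z+12],velocity=120);ctrl.pause(.2)
    hit=ctrl.servo_line([x,y,z-4],velocity=25,f_stop=6)
    g=s();print("touch",hit,g["tcp_pos"].round(1),"nominal",z,"gap",g["finger_gap"])
    ctrl.open_gripper();ctrl.servo_line([x,y,ZC],velocity=150)
    print("t",s()["t"],s()["wrist_force"].round(1))
E
python3 - <<'E'
from h import *
pick("d")
for n in("scene","wrist"):cv2.imwrite(f"pics/{n}_d.png",ctrl.read_camera(n)[:,:,::-1])
E
python3 -c "
import cv2,numpy as np
cv2.imwrite('pics/d1.png',cv2.resize(np.hstack([cv2.imread('pics/scene_d.png'),cv2.imread('pics/wrist_d.png')]),(800,300)))"
```

```text
d gap 18.242416516863 grip 58.400762219389435 t 3.5167
lifted gap 17.719687729443464
```

View pics/d1.png

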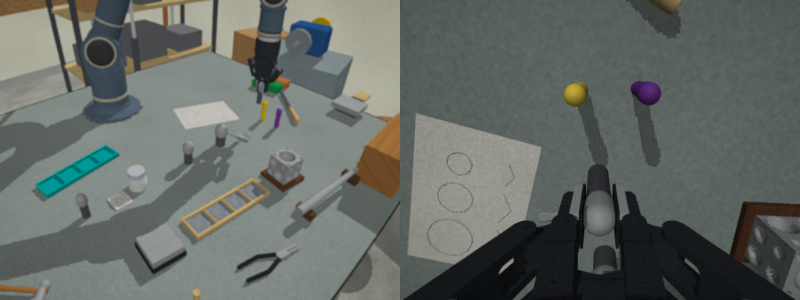

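```bash
python3 - <<'E'
import cv2,numpy as np
a=cv2.imread('pics/scene_d.png')[60:180,290:410];b=cv2.imread('pics/wrist_d.png')[180:384,150:354]
cv2.imwrite('pics/d2.png',np.hstack([cv2.resize(i,(400,400),interpolation=cv2.INTER_CUBIC) for i in(a,b)]))
E
```

```text
(no output)
```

View pics/d2.png

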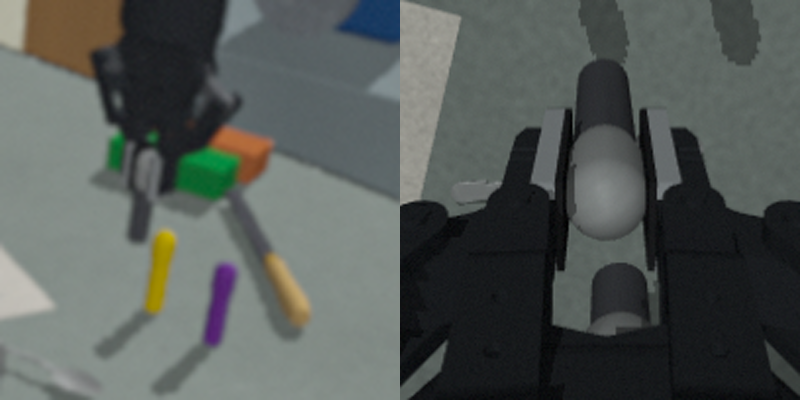

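The d punch is held upright between the pads, and the look-alikes are untouched. Next I place d and do c, checking after each.

```bash
python3 - <<'E'
from h import *
place("d"); pick("c"); 
cv2.imwrite("pics/c1.png",np.hstack([cv2.resize(ctrl.read_camera(n)[:,:,::-1],(400,300),interpolation=cv2.INTER_AREA) for n in("scene","wrist")]))
E
```

```text
touch True [ 636.  -124.3  219.3] nominal 219 gap 18.091596952360096
t 9.8167 [-0.   0.9 -0.5]
c gap 24.017634533572778 grip 58.61131162382662 t 12.525
lifted gap 23.869461921051393
```

View pics/c1.png

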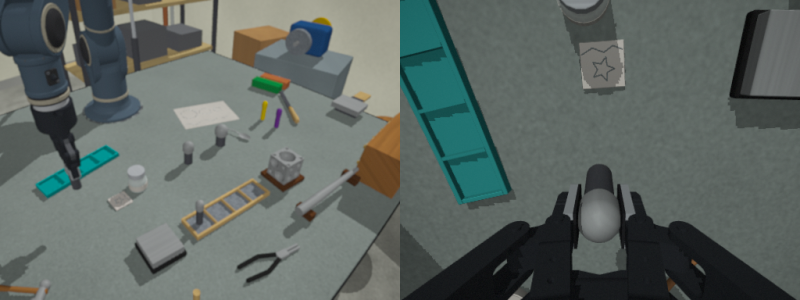

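d stands in its end pocket at (200,212), and c is held. I continue with c, b and a, with a stop guard on the gap.

```bash
python3 - <<'E'
from h import *
place("c")
for k,lo in(("b",28),("a",36)):
    pick(k)
    if ctrl.read_state()["finger_gap"]<lo: print("BAD");break
    place(k)
x,y=T["b"];ctrl.move_pose([560,200,400],Q)
im=cv2.resize(ctrl.read_camera("scene")[:,:,::-1],(1024,768),interpolation=cv2.INTER_CUBIC)
t=cv2.resize(ctrl.read_camera("top")[:,:,::-1],(1024,768),interpolation=cv2.INTER_CUBIC)
cv2.imwrite("pics/e.png",np.hstack([im[330:730,330:730],t[170:490,230:710][:, :400].copy() if 0 else cv2.resize(t[170:490,330:650],(400,400))]))
print(ctrl.read_state()["t"])
E
```

```text
touch True [641.1 -66.4 216.5] nominal 216 gap 24.014798774215723
t 18.1583 [-0.4 -0.3 -0. ]
b gap 31.07742873447587 grip 58.83036581859734 t 20.6333
lifted gap 31.122577425336416
touch True [646.1  -8.6 213. ] nominal 212.5 gap 30.978601278929474
t 25.65 [ 0.6  0.6 -0.4]
a gap 39.61115508544376 grip 59.59090458287392 t 28.2583
lifted gap 39.44627486507816
touch True [651.2  49.1 209.3] nominal 208.5 gap 39.01751724709479
t 33.45 [-0.3 -0.1  0.2]
34.3583
```

View pics/e.png

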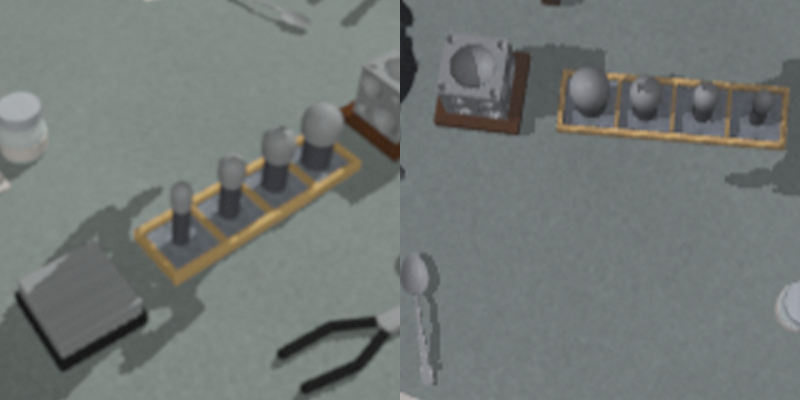

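All four stand upright and centred in their pockets, largest by the dapping block, and the spoon and jar have not moved. Handing in.

```bash
python3 -c "
from workcell import ctrl
print(ctrl.hand_in())"
```

```text
the job is handed in; nothing more can be done
None
```

I handed the job in at about 34 s on the robot's clock: the last pictures show all four punches upright, one to a pocket, largest next to the dapping block; the spoon and jar look unmoved, the tile was not in that last view, and no verdict came back.

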